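# Key up the part scanner and hold the bolt over its glass

## Task

On the grey part scanner press the blue key (wake), then the yellow key (zero), then the green key (scan), one at a time, each right down and let up again. Then pick up the bolt, carry it over the row of spray can, glue bottle and tin without knocking any of them (or the tape measure), and hold it level about 2 cm above the scanner's glass, lined up with the bolt drawn there, its head over the red head of the drawing. Nothing may ever touch the glass or its black frame; finish while still holding the bolt there, motionless.

Things in the scene. Friction and masses are not known exactly. Their poses are not given: they have to be found in the camera images.
- scanner: grey flat box, 250 mm (its x) by 190 mm (its y) by 45 mm high, fixed; origin at the centre of its underside on the bench, z up. Its key panel is the strip towards its -x (nearest the robot), with the three keys in a row along its y, 80 mm from the centre and 55 mm apart; which colour sits where varies. The framed glass fills the rest
- window: the scanner's white glass with a black frame, 120 mm (x) by 160 mm (y) outside, on top of the box, not to be touched; frame bars 8 mm wide, rising 18 mm above the box top. Origin at the centre of the glass on the box top, 45 mm above the bench; axes as the scanner; the glass surface is at its z = +2 mm. A bolt is drawn on the glass along y: black shank, red head at the +y end
- mark_head (a point): point on the glass surface, middle of the drawing's red head; its z is up
- mark_tail (a point): point on the glass surface, near the far end of the drawn black shank, 80 mm from mark_head; its z is up
- key_blue (a joint): travel of the blue key in m: 0 up, 0.006 right down; it counts as pressed past 0.004 with the other keys up (under 0.002); spring, about 5 N when right down
- key_yellow (a joint): travel of the yellow key in m: 0 up, 0.006 right down; it counts as pressed past 0.004 with the other keys up (under 0.002); spring, about 5 N when right down
- key_green (a joint): travel of the green key in m: 0 up, 0.006 right down; it counts as pressed past 0.004 with the other keys up (under 0.002); spring, about 5 N when right down
- key_blue_top (a point): centre of the top of the round blue key (26 mm across), 22 mm above the box top when up, in a grey collar 42 mm across that stands 12 mm above the box top; pressed straight down
- key_yellow_top (a point): centre of the top of the round yellow key (26 mm across), 22 mm above the box top when up, in a grey collar 42 mm across that stands 12 mm above the box top; pressed straight down
- key_green_top (a point): centre of the top of the round green key (26 mm across), 22 mm above the box top when up, in a grey collar 42 mm across that stands 12 mm above the box top; pressed straight down
- bolt: grey steel hex bolt, 87 mm long, lying on the bench along its y axis: round shank 10 mm thick, hex head 19 mm across and 8 mm long at its +y end. Origin midway along it, on the bench; the bolt's axis is 8 mm above (its z). 50 to 100 g
- bolt_head (a point): point on the bolt's axis in the middle of the hex head, 40 mm from the bolt's middle
- bolt_tail (a point): point on the bolt's axis near the end of the shank, 80 mm from bolt_head
- spray_can: (one of three things in a row that runs away from the robot, about 11 cm apart in any order) white spray can with yellow cap, 54 mm across, 197 mm tall, standing loose between bolt and scanner; origin under its centre
- glue_bottle: amber glue bottle with red cap, 42 x 55 mm, 160 mm tall, standing loose between bolt and scanner; origin under its centre
- tin: open grey tin of screws, 94 x 85 mm, 82 mm tall, standing loose between bolt and scanner; origin under it
- tape_measure: yellow tape measure, 41 x 86 x 66 mm high, loose behind the bolt; origin under its centre

How it is judged:
By the outcome, as a careful person would: the job done as asked, in the order asked, and still so for the second after the job is handed in, while the arm keeps its last pose, push and grip.
It also fails if it takes over 72 s, if anything falls off the work surface, if the arm or the gripper's body presses on something with over 40 N, if the wrist force passes 120 N, or if a joint passes its speed limit or range.

## Robot

A 6-joint arm with a two-finger parallel gripper is mounted at the origin on a cart in front of the work surface, level with it; the furniture and walls round the work are solid. World frame = base frame: x ahead of the robot, y to its left, z up, the work surface at z = 0. Lengths are in m, angles in rad, forces in N, time in s.
With the tool pointing down it reaches from about 0.375 to 0.9 m from the base axis. Payload 3.1 kg.
Tool frame: the origin (TCP) lies between the finger pads; the fingertips stand 8 mm ahead of it and the grasp point (between the pads) lies 11 mm behind it; z points along the fingers, y is the line along which they close (so a half turn about z gives the same grasp; the last joint's range is limited). The gripper opens to 85 mm and grips with 20 to 120 N. Pads are 22 mm wide; open, the fingers measure 114 mm over their backs; the gripper's body (76 mm by 85 mm) begins 54 mm behind the grasp point. The pads swing forward as they close: fully open they stand 13 mm farther back than shut.
Start: joints at [1.008, 0.527, 1.433, -0, 1.181, -0.178], TCP at [0.234, 0.58, 0.239] pointing down, gripper open.
Joint ranges: [-3.08, 3.08], [-0.75, 2.2], [0.22, 2.44], [-1.43, 4.57], [0, 2.65], [-2.85, 2.85]. Speed limits (rad/s): [2.79, 2.79, 3.14, 3.14, 3.14, 3.14].

## Interface

Orientations are given as a unit quaternion [x, y, z, w].
In Python, from station import readout, cams, sign_off gives the robot as it stands.
- The arm moves only by the tool send_rows, never from a script. Its argument "commands" is text: rows parted by semicolons, each of 5 numbers parted by spaces: the finger opening in mm, from 0 to 85.4, then the shift along the tool's x, y, z each as a share of 0.02 m, from -1 to 1, then the turn about the tool's z as a share of 4 degrees, from -1 to 1. In form: grip dx dy dz spin; .... A call has 1 to 20 rows; each row shifts and turns the commanded pose from where the row before left it, along the tool's axes as they then stand; what a row does not reach is not made up. A row lasts 1/12 s, in which the tool goes at most 41.7 mm and 7.16 degrees, less where a joint would pass 70% of its speed; a pose out of reach is approached as far as the arm can. A call with a number of a shift or a turn outside -1 to 1 is refused whole. A call with a gripper value outside its range is refused whole. The fingers move at their own pace and stop on an object; "grip_force" is the grip in N (left out, the last holds). Time passes only in rows, so rows that do not move let the fingers close. It gives the time, the measured TCP pose, the force, the opening and the grip force at its end, in the units of the state.
- readout.sense(): the state, without advancing time (a new reading comes with each control period).
- cams.snapshot(name): name is "side" or "top"; returns a dict with "pixels" (420x560x3 uint8, red, green, blue), "intrinsics" (3x3 intrinsics, pixels), "dist" ([k1, k2, p1, p2, k3] as OpenCV has them; the pictures are not rectified), "eye" and "rotation" of the camera in the world. Camera axes: x right, y down, z forward; pixel columns grow to the right and rows downward; lengths in m; the calibration is good to about 2 mm. A picture is of the moment at which its call begins. There is no depth.
- sign_off(): hands the job in; it is judged then, once.
The state is a dict: "t": time; "q": joint angles; "qd": joint speeds; "tau": joint torques, N m; "tcp_pos": TCP position; "tool_rot": TCP orientation; "force": force on the tool from outside, world axes, zero at the start; "ft_torque": the same for the moment, N m; "finger_gap": opening from 0.0 (shut) to 1.0 (fully open); "gripper_force": force on a finger pad.
Only numpy, scipy, OpenCV 4.12 (cv2) and the standard library are available. Lean on these libraries where they do the work, as an engineer would, in place of code of your own. Each camera call takes 0.05 s, during which the arm holds its last target. There are 200 camera calls.

## Working session

There is one attempt and no reset: what is moved stays moved. The work goes in short steps, Python scripts to look and compute and a tool call to move; the robot and the scene stay as the last step left them, time stands still between calls to the robot, and variables do not carry over. Pictures are saved under pics/ and viewed, at most 10 in all, crops included, and the job is handed in when it is done.

Besides the shell and the picture viewer there is one more tool, called as name(argument=value, ...) on one line, values as JSON. send_rows: Moves the arm, as the interface text tells. Its arguments: {"type":"object","properties":{"commands":{"type":"string"},"grip_force":{"type":"number"}},"required":["commands"]}

```bash
mkdir -p pics; cat > h.py <<'E'
import numpy as np, cv2
from station import readout, cams
def snap(n,f=None):
    s=cams.snapshot(n)
    if f: cv2.imwrite('pics/'+f,cv2.cvtColor(np.asarray(s['pixels']),cv2.COLOR_RGB2BGR))
    return s
def ray(s,uv):
    p=cv2.undistortPoints(np.array(uv,float).reshape(-1,1,2),np.array(s['intrinsics']),np.array(s['dist'])).reshape(-1,2)
    d=np.c_[p,np.ones(len(p))]@np.array(s['rotation']).T
    return np.array(s['eye']),d
def onz(s,uv,z):
    e,d=ray(s,uv); return e+d*((z-e[2])/d[:,2])[:,None]
E
python3 - <<'E'
from h import *
for n in('top','side'):
    s=snap(n,n+'0.png'); print(n,s['eye'],np.round(s['rotation'],2).tolist())
r=readout.sense(); print(r['t'],r['tcp_pos'],r['tool_rot'])
E
```

```text
top [ 0.37866049 -0.06557532  1.03974535] [0.71, -0.7, 0.05, -0.06]
side [0.41830653 1.02408739 0.48566465] [-0.05, 0.82, -0.56, 0.03]
0.1 [0.23367744 0.57899324 0.23843544] [ 1.90739801e-01  9.81640139e-01 -9.20691588e-04 -3.44512164e-04]
```

View pics/top0.png

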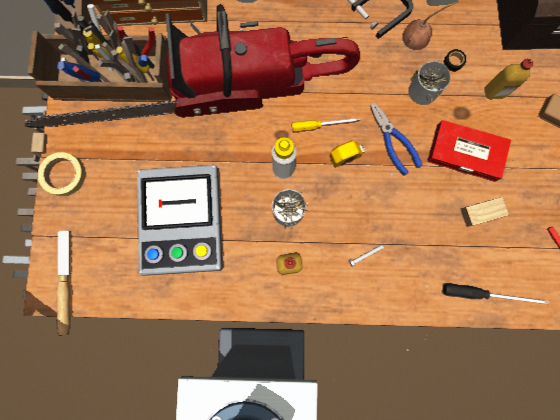

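View pics/side0.png

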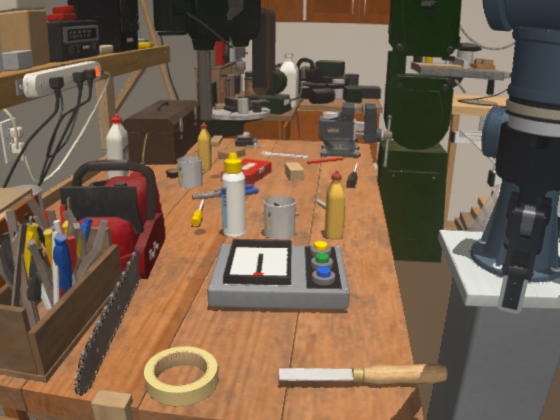

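Top view: the scanner keys are blue (153,254), green (177,252) and yellow (201,251). The drawn head is at (160,203) with its shank to (196,201). The row is can (284,150), tin (289,208), glue (290,263), and the bolt runs from (352,263) to (383,247). The side view agrees.

```bash
sed -i "s/^import numpy.*/&\nfrom scipy.spatial.transform import Rotation as R/; s/np.array(s\['rotation'\]).T/R.from_quat(s['rotation']).as_matrix().T/" h.py
cat > m.py <<'E'
from h import *
s=snap('top'); I=np.asarray(s['pixels']).astype(np.uint8); H=cv2.cvtColor(I,cv2.COLOR_RGB2HSV)
def cen(m,box):
    x0,y0,x1,y1=box; k=np.zeros(m.shape,np.uint8); k[y0:y1,x0:x1]=m[y0:y1,x0:x1]
    v,u=np.nonzero(k); return np.array([u.mean(),v.mean()]),len(u)
h,sa,va=[H[...,i].astype(int) for i in range(3)]
col={'blue':(100,125),'green':(50,85),'yellow':(22,35)}
for n,(a,b) in col.items():
    c,k=cen((h>a)&(h<b)&(sa>140)&(va>90),(140,240,215,268)); print(n,c,k,onz(s,[c],.067))
c,k=cen(((h<8)|(h>172))&(sa>140)&(va>90),(145,180,210,225)); print('mhead',c,k,onz(s,[c],.047))
c,k=cen((va<70),(164,190,203,213)); print('mshank',c,k,onz(s,[c],.047))
# glass corners
m=((va>150)&(sa<60)).astype(np.uint8); k=np.zeros_like(m);k[172:232,142:215]=m[172:232,142:215]
cs,_=cv2.findContours(k,0,2);c=max(cs,key=cv2.contourArea);r=cv2.minAreaRect(c);print('glass',r,onz(s,cv2.boxPoints(r),.047))
# bolt
m=((sa<75)&(va>90)).astype(np.uint8);k=np.zeros_like(m);k[238:272,340:392]=m[238:272,340:392]
cs,_=cv2.findContours(k,0,2);c=max(cs,key=cv2.contourArea);r=cv2.minAreaRect(c)
print('bolt',r,cv2.contourArea(c)); bp=onz(s,cv2.boxPoints(r),.008);print(bp)
for n,uv,z in(('glue',(291,264),.16),('tin',(289,208),.082),('can',(284,146),.197),('tape',(347,152),.066)): print(n,onz(s,[uv],z))
cv2.imwrite('pics/bolt.png',cv2.resize(cv2.cvtColor(I[225:285,330:410],cv2.COLOR_RGB2BGR),None,fx=8,fy=8,interpolation=2))
E
python3 m.py
```

```text
blue [152.57692308 253.81730769] 104 [[0.42766784 0.21886122 0.067     ]]
green [176.83157895 252.04210526] 95 [[0.4329538  0.16455759 0.067     ]]
yellow [201.         250.60784314] 102 [[0.43747184 0.11041172 0.067     ]]
mhead [160.13636364 203.09090909] 22 [[0.54682376 0.21513275 0.047     ]]
mshank [178.92222222 201.47777778] 90 [[0.55164096 0.17145082 0.047     ]]
glass ((176.08119201660156, 201.74472045898438), (43.277626037597656, 62.671207427978516), 86.26860046386719) [[0.59573883 0.25787885 0.047     ]
 [0.6088138  0.11109723 0.047     ]
 [0.50669808 0.09951458 0.047     ]
 [0.4938079  0.24396847 0.047     ]]
bolt ((365.852294921875, 253.78607177734375), (7.540447235107422, 36.3589973449707), 58.73626708984375) 129.5
[[ 0.42732816 -0.22867902  0.008     ]
 [ 0.47372332 -0.30246525  0.008     ]
 [ 0.45863653 -0.31151434  0.008     ]
 [ 0.41244275 -0.23785106  0.008     ]]
glue [[ 0.4093376  -0.08936036  0.16      ]]
tin [[ 0.53636236 -0.08467625  0.082     ]]
can [[ 0.64376979 -0.06986285  0.197     ]]
tape [[ 0.67366721 -0.21687532  0.066     ]]
```

View pics/bolt.png

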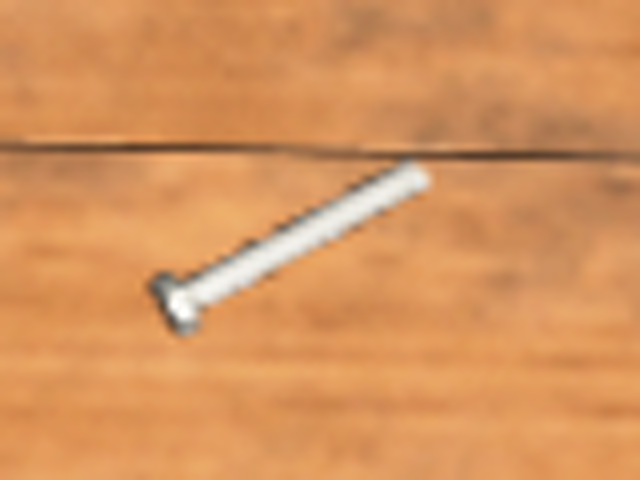

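The bolt's head is the end nearer the scanner, at about pixel (352,263), with the tail at (382.5,246.5). I'll square the tool to the world axes first, shutting the gripper on the way.

send_rows(commands="0 0 0 0 1;0 0 0 0 1;0 0 0 0 1;0 0 0 0 1;0 0 0 0 1;0 0 0 0 1;0 0 0 0 1;0 0 0 0 1;0 0 0 0 1;0 0 0 0 1;0 0 0 0 1;0 0 0 0 1;0 0 0 0 1;0 0 0 0 1;0 0 0 0 1;0 0 0 0 1;0 0 0 0 1;0 0 0 0 0", grip_force=60)

```text
t: 1.65
tcp_pos: [0.2338, 0.5793, 0.2389]
tool_rot: [0.707, 0.707, -0.0, 0.0]
force: [-0.1, -0.6, -0.3]
finger_gap: -0.001
gripper_force: 0.0
```

send_rows(commands="0 -1 .54 .35 0;0 -1 .54 .35 0;0 -1 .54 .35 0;0 -1 .54 .35 0;0 -1 .54 .35 0;0 -1 .54 .35 0;0 -1 .54 .35 0;0 -1 .54 .35 0;0 -1 .54 .35 0;0 -1 .54 .35 0;0 -1 .54 .35 0;0 -1 .54 .35 0;0 -1 .54 .35 0;0 -1 .54 .35 0;0 -1 .54 .35 0;0 -1 .54 .35 0;0 -1 .54 .35 0;0 -1 .54 .35 0;0 0 0 0 0;0 0 0 0 0")

```text
t: 3.32
tcp_pos: [0.4289, 0.2188, 0.113]
tool_rot: [0.708, 0.707, -0.0, -0.0]
force: [-0.1, -0.3, 0.7]
finger_gap: 0.004
gripper_force: 0.0
```

```bash
python3 - <<'E'
from h import *
s=snap('side');a=np.asarray(s['pixels'])[200:320,200:360]
cv2.imwrite('pics/s1.png',cv2.resize(cv2.cvtColor(a,cv2.COLOR_RGB2BGR),None,fx=4,fy=4,interpolation=2))
E
```

```text
(no output)
```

View pics/s1.png

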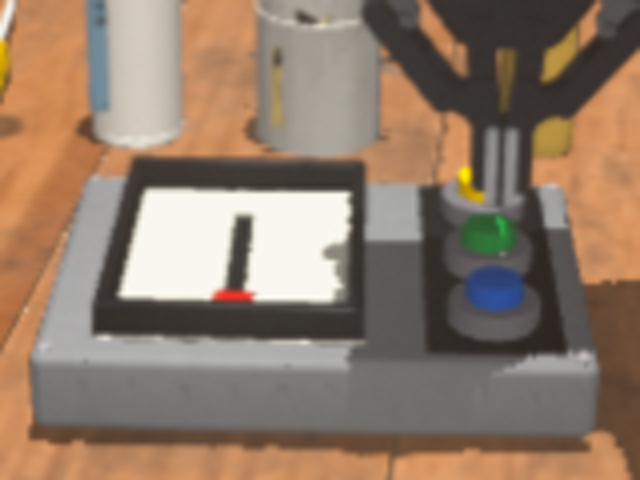

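The closed fingertips, crop (498,200), are above the blue key at (495,285), well aligned across it. Now I press.

send_rows(commands="0 0 0 .9 0;0 0 0 .9 0;0 0 0 .1 0;0 0 0 .1 0;0 0 0 .1 0;0 0 0 .1 0;0 0 0 0 0;0 0 0 0 0")

```text
t: 4.03
tcp_pos: [0.4279, 0.2198, 0.0699]
tool_rot: [0.707, 0.707, -0.0, -0.0]
force: [-3.5, 1.4, 3.5]
finger_gap: 0.003
gripper_force: 2.2
```

send_rows(commands="0 0 0 .1 0;0 0 0 .1 0;0 0 0 0 0;0 0 0 0 0")

```text
t: 4.37
tcp_pos: [0.4282, 0.2198, 0.0686]
tool_rot: [0.707, 0.707, 0.001, 0.0]
force: [-7.7, 0.3, 30.9]
finger_gap: -0.002
gripper_force: 15.5
```

send_rows(commands="0 0 0 -.4 0;0 0 0 -1 0;0 0 0 -1 0;0 -.9 .08 0 0;0 -.9 .08 0 0;0 -.9 .08 0 0;0 -.9 .08 0 0;0 -.9 .08 0 0;0 -.93 .08 0 0;0 0 0 0 0;0 0 0 .9 0;0 0 0 .9 0;0 0 0 .1 0;0 0 0 .1 0;0 0 0 .1 0;0 0 0 .1 0;0 0 0 .1 0;0 0 0 0 0;0 0 0 0 0")

```text
t: 5.95
tcp_pos: [0.4384, 0.111, 0.0689]
tool_rot: [0.707, 0.707, 0.001, 0.001]
force: [-1.4, -1.7, 12.8]
finger_gap: 0.003
gripper_force: 6.8
```

send_rows(commands="0 0 0 -.4 0;0 0 0 -1 0;0 0 0 -.9 0;0 .9 -.08 0 0;0 .9 -.08 0 0;0 .9 -.08 0 0;0 0 0 0 0;0 0 0 .9 0;0 0 0 .9 0;0 0 0 .1 0;0 0 0 .1 0;0 0 0 .1 0;0 0 0 .1 0;0 0 0 .1 0;0 0 0 0 0;0 0 0 0 0")

```text
t: 7.28
tcp_pos: [0.4327, 0.1648, 0.0689]
tool_rot: [0.707, 0.707, -0.0, -0.0]
force: [-4.0, -0.3, 15.0]
finger_gap: 0.001
gripper_force: 7.2
```

send_rows(commands="0 0 0 -.4 0;0 0 0 -1 0;0 0 0 -1 0;0 0 0 -1 0;0 0 0 -1 0;0 0 0 -1 0;0 0 0 -1 0;0 0 0 -1 0;0 0 0 -1 0;0 -.5 0 -.6 0;0 -.9 0 0 0;0 -1 0 0 0;0 -1 0 0 0;0 -1 0 0 0;0 -1 0 0 0;0 -1 0 0 0;0 -1 0 0 0;0 -1 0 0 0;0 -1 0 0 0;0 -1 0 0 0")

```text
t: 8.95
tcp_pos: [0.4334, -0.0444, 0.2478]
tool_rot: [0.707, 0.707, 0.0, 0.001]
force: [-0.2, 0.9, -0.1]
finger_gap: 0.001
gripper_force: 0.0
```

send_rows(commands="0 -1 0 0 0;0 -1 .03 0 0;0 -1 .03 0 0;0 -1 .03 0 0;0 -1 .03 0 0;0 -1 .03 0 0;0 -1 .03 0 0;0 -1 .03 0 0;0 -1 .03 0 0;0 -1 .03 0 0;0 -1 .03 0 0;50 0 0 0 -1;50 0 0 0 -1;50 0 0 0 -1;50 0 0 0 -1;50 0 0 0 -1;50 0 0 0 -1;50 0 0 0 -1;50 0 0 0 -1;50 0 0 0 0")

```text
t: 10.62
tcp_pos: [0.4393, -0.2634, 0.2477]
tool_rot: [0.484, 0.875, -0.0, 0.001]
force: [-0.4, -0.7, -0.2]
finger_gap: 0.589
gripper_force: 0.0
```

```bash
python3 - <<'E'
from h import *
s=snap('top','t2.png')
r=readout.sense();print(r['tcp_pos'],R.from_quat(r['tool_rot']).as_matrix()[:,1],r['q'])
E
```

```text
[ 0.43932091 -0.26336196  0.24766779] [8.48814571e-01 5.28690664e-01 7.85269396e-05] [-7.58343898e-01  3.64954065e-01  1.70302201e+00 -2.54857714e-04
  1.07244837e+00 -1.31527944e+00]
```

View pics/t2.png

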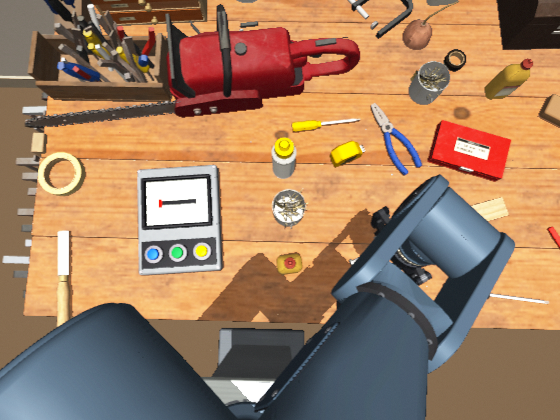

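The bolt is mostly hidden by the arm. The can, tin, glue and tape measure haven't moved. Going down to grasp.

send_rows(commands="50 0 0 1 0;50 0 0 1 0;50 0 0 1 0;50 0 0 1 0;50 0 0 1 0;50 0 0 1 0;50 0 0 1 0;50 0 0 1 0;50 0 0 1 0;50 0 0 1 0;50 0 0 .8 0;50 0 0 .6 0;50 0 0 .4 0;50 0 0 0 0;50 0 0 0 0")

```text
t: 11.92
tcp_pos: [0.4394, -0.2632, 0.0113]
tool_rot: [0.485, 0.874, -0.0, 0.0]
force: [0.4, 0.4, 0.1]
finger_gap: 0.582
gripper_force: 0.0
```

send_rows(commands="25 0 0 0 0;20 0 0 0 0;15 0 0 0 0;12 0 0 0 0;0 0 0 0 0;0 0 0 0 0;0 0 0 0 0;0 0 0 0 0;0 0 0 0 0;0 0 0 0 0", grip_force=60)

```text
t: 12.75
tcp_pos: [0.4397, -0.2634, 0.012]
tool_rot: [0.485, 0.875, -0.0, 0.001]
force: [-0.3, 0.7, 5.8]
finger_gap: 0.08
gripper_force: 58.9
```

send_rows(commands="0 0 0 -.3 0;0 0 0 -.5 0;0 0 0 -1 0;0 0 0 -1 0;0 0 0 -1 0;0 0 0 -1 0;0 0 0 -1 0;0 0 0 -1 0;0 0 0 -1 0;0 0 0 -1 0;0 0 0 -1 0;0 0 0 -1 0;0 0 0 0 0")

```text
t: 13.83
tcp_pos: [0.4409, -0.2643, 0.2315]
tool_rot: [0.485, 0.875, -0.001, 0.004]
force: [0.1, -0.5, -1.9]
finger_gap: 0.077
gripper_force: 58.7
```

```bash
python3 - <<'E'
from h import *
s=snap('side');a=np.asarray(s['pixels'])[80:230,240:440]
cv2.imwrite('pics/s3.png',cv2.resize(cv2.cvtColor(a,cv2.COLOR_RGB2BGR),None,fx=4,fy=4,interpolation=2))
E
```

```text
(no output)
```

View pics/s3.png

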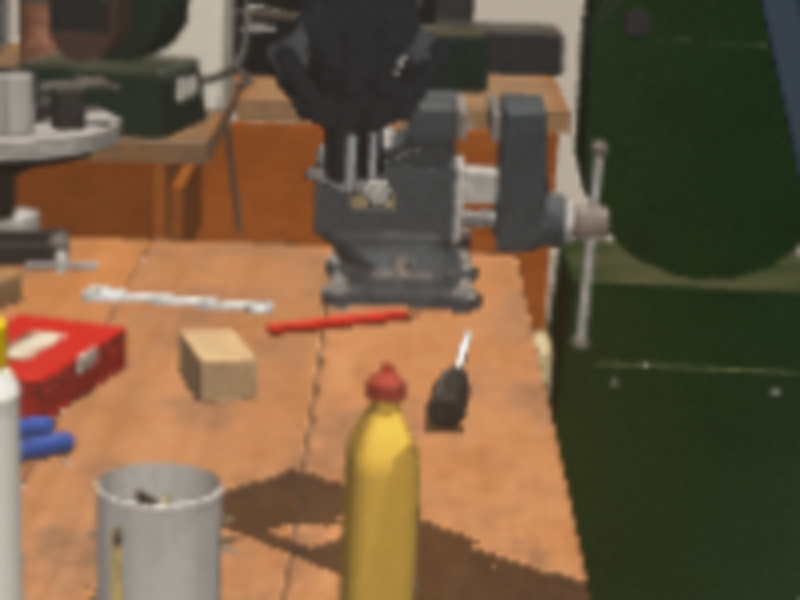

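The bolt is held, with its head at crop (375,190) and its tail at (318,172). Now I turn it by −26.7° and carry it across.

send_rows(commands="0 0 0 -1 .5;0 0 0 0 1;0 0 0 0 1;0 0 0 0 1;0 0 0 0 1;0 0 0 0 1;0 0 0 0 1;0 0 0 0 .18;0 .5 .5 0 0;0 .8 .5 0 0;0 .9 .5 0 0;0 1 .5 0 0;0 1 .5 0 0;0 1 0 0 0;0 1 0 0 0;0 1 0 0 0;0 1 0 0 0;0 1 0 0 0;0 1 0 0 0;0 1 0 0 0")

```text
t: 15.55
tcp_pos: [0.4675, -0.0342, 0.2465]
tool_rot: [0.673, 0.739, -0.0, -0.001]
force: [0.1, -0.9, -0.6]
finger_gap: 0.085
gripper_force: 58.7
```

send_rows(commands="0 1 0 0 0;0 1 0 0 0;0 1 0 0 0;0 1 0 0 0;0 1 0 0 0;0 1 0 0 0;0 1 0 0 0;0 1 0 0 0;0 1 0 0 0;0 .9 .5 0 0;0 .7 .5 0 0;0 0 .8 0 0;0 0 .8 0 0;0 0 .8 0 0;0 0 .8 0 0;0 0 .5 0 0;0 0 .3 0 0;0 0 0 0 0;0 0 0 0 0")

```text
t: 17.13
tcp_pos: [0.5476, 0.1848, 0.2467]
tool_rot: [0.674, 0.739, -0.001, -0.001]
force: [0.1, 0.3, -0.7]
finger_gap: 0.081
gripper_force: 58.8
```

```bash
python3 - <<'E'
from h import *
s=snap('side');a=np.asarray(s['pixels'])[120:310,180:380]
cv2.imwrite('pics/s4.png',cv2.resize(cv2.cvtColor(a,cv2.COLOR_RGB2BGR),None,fx=3,fy=3,interpolation=2))
s=snap('top');a=np.asarray(s['pixels'])[140:290,100:300]
cv2.imwrite('pics/t4.png',cv2.resize(cv2.cvtColor(a,cv2.COLOR_RGB2BGR),None,fx=3,fy=3,interpolation=2))
a=cv2.imread('pics/s4.png');b=cv2.imread('pics/t4.png');cv2.imwrite('pics/c4.png',np.vstack([a[:,:],b])[:1020]*1)
E
```

```text
(no output)
```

View pics/s4.png

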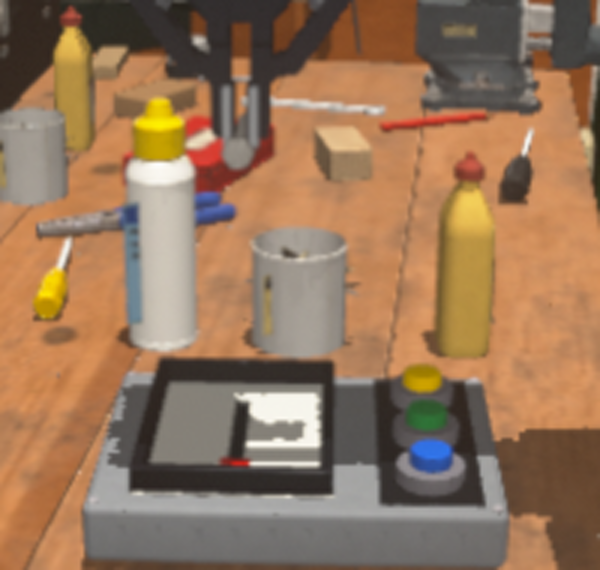

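View pics/t4.png

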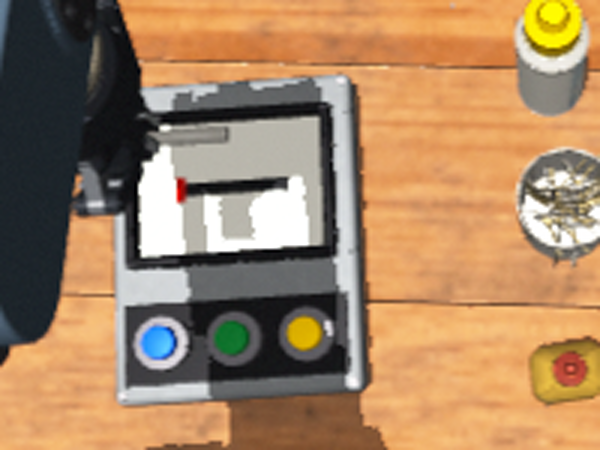

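Side view: the head is seen end-on at crop (238,153). Top view: the shank shows out to the tail end at crop (228,134). Nothing has been knocked. I'll work out level and alignment from rays.

```bash
python3 - <<'E'
from h import *
s=snap('side')
def ony(uv,y):
    e,d=ray(s,[uv]); d=d[0]; return e+d*((y-e[1])/d[1])
a=np.radians(121.9); d=np.array([np.cos(a),np.sin(a)])
t=np.array([.4409,-.2643])
print('lift head',ony((333.75,127.5),t[1]+.034*d[1]), 'exp',t+.034*d)
print('lift tail',ony((319.5,123),t[1]-.052*d[1]),'exp',t-.052*d)
print('now head',ony((180+238/3,120+153/3),.1848+.035))
# shank in top
s2=snap('top');I=np.asarray(s2['pixels']);H=cv2.cvtColor(I,cv2.COLOR_RGB2HSV)
A=I[178:192,150:180].astype(int)
print(H[178:192,160:180,2])
for z in(.2427,): print('tail end top',onz(s2,[(176,184.7),(160,184.7)],z))
E
```

```text
lift head [ 0.42590775 -0.23543496  0.2281153 ] exp [ 0.4229331  -0.23543496]
lift tail [ 0.46454961 -0.30844653  0.22396634] exp [ 0.46837879 -0.30844653]
now head [0.54420092 0.2198     0.2433802 ]
[[ 20  21  26  21  22  22  24  25  24  23  23  22  22  21  23  24  22  22
   19  18]
 [ 20  19  19  20  18  11  19  18  18  13  14  14  13  14  20  20  18  27
   32  30]
 [ 20  20  25  31  28  31  41  44  44  56  61  61  61  60  71  77  78  98
  107 108]
 [ 77  78  97 102 101 101 128 138 138 164 180 180 180 178 178 180 182 185
  186 186]
 [179 179 178 154 146 155 155 140 131 138 140 139 134 129 130 124 162 185
  185 184]
 [124 127 129 130 131 134 133 132 135 136 136 134 135 135 139 104 150 183
  185 184]
 [143 144 144 146 149 148 143 147 148 147 144 143 144 146 154 104 144 185
  184 183]
 [156 157 159 158 157 155 155 153 150 146 143 140 139 136 136  95 146 186
  182 186]
 [137 137 137 137 132 125 127 130 129 128 129 129 126 124 122  97 152 184
  184 185]
 [121 126 125 121 121 122 124 124 129 131 132 129 137 146 141 142 169 185
  186 185]
 [148 160 154 150 172 184 185 185 186 184 184 185 185 184 186 185 185 186
  184 183]
 [184 184 185 186 184 184 184 183 185 185 184 185 184 183 185 186 185 185
  186 184]
 [184 184 184 183 185 185 185 184 183 184 185 185 183 184 184 183 184 186
  185 186]
 [185 184 186 184 184 185 185 183 183 184 184 184 184 184 184 184 184 184
  185 185]]
tail end top [[0.54948793 0.13214578 0.2427    ]
 [0.54881318 0.16237856 0.2427    ]]
```

send_rows(commands="0 0 .18 0 -.33;0 0 0 .5 0;0 0 0 .9 0;0 0 0 1 0;0 0 0 1 0;0 0 0 1 0;0 0 0 1 0;0 0 0 .7 0;0 0 0 .4 0;0 0 0 0 0;0 0 0 0 0")

```text
t: 18.25
tcp_pos: [0.5521, 0.1853, 0.117]
tool_rot: [0.665, 0.747, -0.0, -0.0]
force: [-0.6, -0.4, -1.1]
finger_gap: 0.086
gripper_force: 58.8
```

```bash
python3 - <<'E'
from h import *
r=readout.sense();print(r['tcp_pos'])
o=[]
for n,(x0,y0,x1,y1) in(('side',(225,190,325,310)),('top',(130,165,230,240))):
    s=snap(n);a=np.asarray(s['pixels'])[y0:y1,x0:x1]
    o.append(cv2.resize(cv2.cvtColor(a,cv2.COLOR_RGB2BGR),(400,(y1-y0)*4),interpolation=2))
h=max(i.shape[0] for i in o)
cv2.imwrite('pics/c5.png',np.hstack([cv2.copyMakeBorder(i,0,h-i.shape[0],0,0,0) for i in o]))
E
```

```text
[0.5520658  0.18527473 0.11701352]
```

View pics/c5.png

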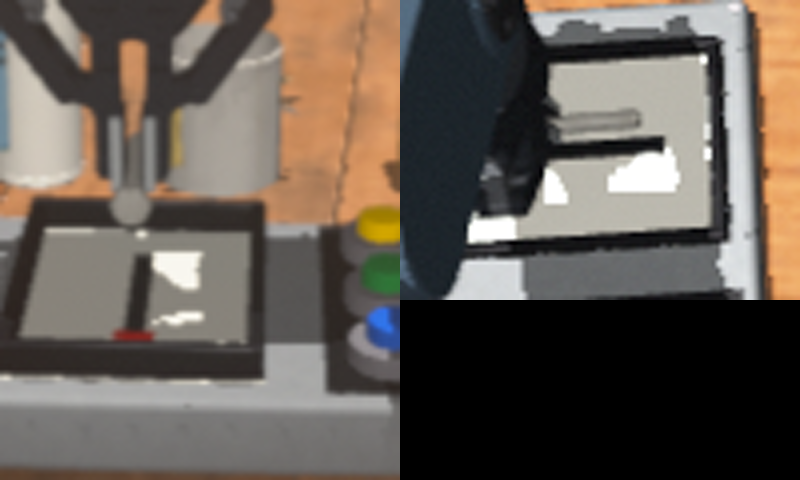

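Top crop: held shank (555,124)→(638,119) runs parallel to the drawn shank (550,150)→(664,143). Side crop: held head (132,208), drawn head (134,336).

```bash
python3 - <<'E'
from h import *
s=snap('top');print('tail',onz(s,[(189.8,194.8)],.113),'shank pt',onz(s,[(169.5,195.9)],.113),'drawn tail',onz(s,[(196,200.9)],.047),'drawn pt',onz(s,[(168,202.4)],.047))
s=snap('side')
print('hd',onz(s,[(258,242)],.113),'drawn',onz(s,[(258.5,274)],.047))
H=cv2.cvtColor(np.asarray(s['pixels']),cv2.COLOR_RGB2HSV).astype(int)
m=((H[...,0]<8)|(H[...,0]>172))&(H[...,1]>130);m[:265]=0;m[282:]=0;m[:,:248]=0;m[:,268:]=0
v,u=np.nonzero(m);c=(u.mean(),v.mean());print(c,len(u),onz(s,[c],.047))
E
```

```text
tail [[0.55546454 0.13278193 0.113     ]] shank pt [[0.55201969 0.17703229 0.113     ]] drawn tail [[0.55391729 0.13162392 0.047     ]] drawn pt [[0.54887716 0.1968508  0.047     ]]
hd [[0.54751756 0.22057717 0.113     ]] drawn [[0.54788251 0.21676029 0.047     ]]
(np.float64(257.94736842105266), np.float64(273.42105263157896)) 19 [[0.54922648 0.21468375 0.047     ]]
```

send_rows(commands="0 -.05 -.05 .3 0;0 0 0 .5 0;0 0 0 .5 0;0 0 0 .4 0;0 0 0 .3 0;0 0 0 .15 0;0 0 0 0 0;0 0 0 0 0;0 0 0 0 0;0 0 0 0 0;0 0 0 0 0;0 0 0 0 0")

```text
t: 19.45
tcp_pos: [0.5514, 0.1842, 0.0747]
tool_rot: [0.665, 0.747, 0.0, 0.0]
force: [-0.3, 0.4, -0.7]
finger_gap: 0.081
gripper_force: 58.8
```

```bash
python3 - <<'E'
from h import *
r=readout.sense();print(r['tcp_pos'],r['force'],np.abs(r['qd']).max(),r['t'])
o=[]
for n,(x0,y0,x1,y1) in(('side',(225,190,325,310)),('top',(130,165,230,240))):
    s=snap(n);a=np.asarray(s['pixels'])[y0:y1,x0:x1]
    o.append(cv2.resize(cv2.cvtColor(a,cv2.COLOR_RGB2BGR),(400,(y1-y0)*4),interpolation=2))
h=max(i.shape[0] for i in o)
cv2.imwrite('pics/c6.png',np.hstack([cv2.copyMakeBorder(i,0,h-i.shape[0],0,0,0) for i in o]))
E
```

```text
[0.55143156 0.18418562 0.07468563] [-0.33602     0.35058778 -0.67910689] 0.0024577750151364647 19.45
```

View pics/c6.png

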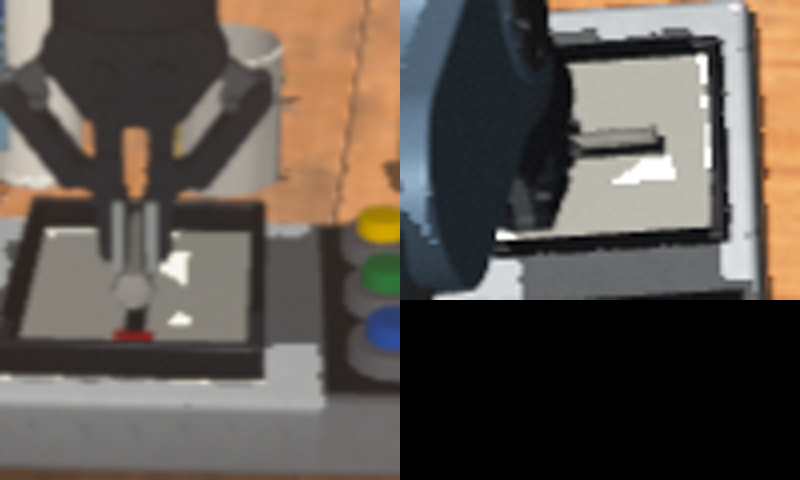

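Side crop: head at (132,290), above the red head at (134,336). Top crop: the shank lies parallel over the drawn one, and the tail ends match near (660,140). The arm is still and the bolt is clear of the glass and frame, so I'm handing in.

```bash
python3 -c "from station import sign_off; print(sign_off())"
```

```text
the job is handed in; nothing more can be done
None
```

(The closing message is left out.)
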